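# Press a stuck ball out of a tilting column

## Robot

A 6-joint arm with a two-finger parallel gripper is mounted at the origin on the work surface. World frame = base frame: x ahead of the robot, y to its left, z up, the work surface at z = 0. Lengths are in m, angles in rad, forces in N, time in s.
With the tool pointing down it reaches from about 0.35 to 0.775 m from the base axis. Payload 5.5 kg.
Tool frame: the origin (TCP) lies midway between the tips of the shut fingers; the grasp point (between the pads) lies 19 mm behind it; z points along the fingers, y is the line along which they close (so a half turn about z gives the same grasp; the last joint's range is limited). The gripper opens to 85 mm and grips with 20 to 120 N. Pads are 22 mm wide; open, the fingers measure 114 mm over their backs; the gripper's body (76 mm by 85 mm) begins 54 mm behind the grasp point. The pads swing forward as they close: fully open they stand 13 mm farther back than shut.
Start: joints at [1.007, 0.313, 0.046, 1.304, 0, 1.431], TCP at [0.236, 0.524, 0.231] pointing down, gripper open.
Joint ranges: [-2.76, 2.76], [-0.86, 1.69], [-1.03, 1.26], [-2.2, 2.34], [-1.47, 1.5], [-3.14, 3.14]. Speed limits (rad/s): [2.57, 2.57, 3.14, 3.14, 3.14, 3.14].

## Interface

Orientations are given as a unit quaternion [w, x, y, z].
In Python, from workcell import env gives the robot as it stands. The module is installed in compiled form; this text tells all that it offers.
- The arm moves only by the tool servo_tool, never from a script. Its argument "increments" is a list of rows, each an object of numbers: "grip": the closure, from 0 (fully open) to 1 (shut); "x", "y", "z": the shift along the tool's x, y, z in mm; "roll": the turn about the tool's z in degrees. In form: [{"grip": .., "x": .., "y": .., "z": .., "roll": ..}, ...]. A call has 1 to 5 rows; each row shifts and turns the commanded pose from where the row before left it, along the tool's axes as they then stand; what a row does not reach is not made up. A row lasts 1/12 s, in which the tool goes at most 41.7 mm and 7.16 degrees, less where a joint would pass 70% of its speed; a pose out of reach is approached as far as the arm can. A call is refused whole if a number of a shift passes 41.7 or a number of a turn 7.16, either way. A call with a gripper value outside its range is refused whole. The fingers move at their own pace and stop on an object; "grip_force" is the grip in N (left out, the last holds). Time passes only in rows, so rows that do not move let the fingers close. It gives the time, the measured TCP pose, the force, the opening and the grip force at its end, in the units of the state.
- env.get_state(): the state, without advancing time (a new reading comes with each control period).
- env.read_camera(name): name is "scene" or "top" or "wrist"; returns the picture (480x640x3 uint8, red, green, blue); there is no depth.
- env.get_calibration(name): a dict with "vertical_fov" (degrees; the focal length in pixels is half the picture's height over the tangent of half this angle, whatever the lens; pixels are square), "cx", "cy" (the principal point, pixels), "rvec" (rotation vector, rad) and "tvec" (3), from world to camera coordinates, as OpenCV has them; the wrist camera has in their place "tool_from_camera" (4x4, takes a point from camera to tool coordinates, whose origin is the TCP and whose axes are the flange's). Camera axes: x right, y down, z forward; pixel columns grow to the right and rows downward; lengths in m; the calibration is good to about 2 mm. The wrist camera is an equidistant fisheye: a pixel r from the principal point sees the ray r / f radians off the axis. A picture is of the moment at which its call begins: read the wrist's pose just before it. get_calibration takes no time and is no camera call.
- env.hand_in(): hands the job in; it is judged then, once.
The state is a dict: "clock": time; "joint_pos": joint angles; "qvel": joint speeds; "tau": joint torques, N m; "tcp_pos": TCP position; "orientation": TCP orientation; "wrist_force": force on the tool from outside, world axes, zero at the start; "ft_torque": the same for the moment, N m; "finger_gap": finger opening in m; "grip_force": force on a finger pad.
Only numpy, scipy, OpenCV 4.12 (cv2) and the standard library are available. Lean on these libraries where they do the work, as an engineer would, in place of code of your own. Each camera call takes 0.05 s, during which the arm holds its last target. There are 200 camera calls.

## Task

A white ball is wedged low in the bore of the clear column, and the column leans an unknown little way in its swivel. Take the red-handled rod from its blue holder, feel its tip into the column's mouth, swing the column upright with it and gently press the ball out of the bottom into the yellow tray. Then draw the rod out and stand it back in its holder; push gently throughout and leave the bottle, the beaker and the jar where they are.

Things in the scene. Friction and masses are not known exactly. Their poses are not given: they have to be found in the camera images.
- stand: Fixed grey stand; origin under its base (150 x 100 x 12 mm), below the pivot; z up, y along the swivel axis, x the way the column can lean. Aluminium cheeks 36 mm wide (x) at y = 35 to 45 mm either side, to 100 mm high, carry a clear tube, 22 mm outside, 16 mm bore, from 27 mm below to 80 mm above the pivot; on its cushion it sinks under load, 1 mm per 4 N beyond 3 N, 5 mm at most. Never press stand or column with more than 30 N.
- pivot (a point): Fixed to the stand, same axes, 85 mm above the bench: where swivel axis and column centre line cross. The stiff swivel stays where left; it gives (15 degrees at most) when the mouth is pushed along x with about 5 to 7 N. Pressed down a leaning bore, the rod binds: with its tip 6 to 10 mm in, first swing the mouth back over the pivot.
- mouth_upright (a point): Fixed to the stand, 80 mm over the pivot: where the column's mouth would be if it stood upright. The mouth is the sharp-edged 16 mm bore in the middle of a flat blue flange, 64 mm diameter, 5 mm thick. At the start the column leans up to 13 degrees, unmeasured: the mouth lies up to 18 mm from here along +x or -x (true in y), up to 2 mm lower; the flange dips on that side.
- outlet (a point): Fixed to the stand, 25 mm below the pivot: foot of two sprung orange shoes, tapering from 6 mm above the pivot to here, that hold the ball in the bore. Pressing it out takes some 8 to 16 N; it drops free when its centre passes here, the rod's tip then being some 16 to 23 mm below the pivot (26 mm is safe).
- tray (a point): Centre of the inside floor of the yellow tray fixed on the stand under the column, 15 mm above the bench; the tray is 125 x 66 mm in the stand's x and y, its rim 44 mm above the bench.
- ball_center (a point): Centre of the white plastic ball, 14.6 mm diameter, 15 g, held between the sprung shoes with its centre at the pivot at the start. The rod must not press it with more than 30 N.
- rod_handle (a point): Centre of the rod's red handle, a block 24 x 24 mm and 45 mm tall with its faces square to this frame's x and y; z runs up the rod. Below the handle is a round steel shaft 13 mm in diameter and 115 mm long with a flat, sharp-edged end. This point is 137.5 mm above the tip. 120 g.
- rod_tip (a point): Centre of the flat lower end of the rod.
- holder_hole0 (a point): Centre of the mouth of the holder's hole: a round hole of 17 mm diameter (3 mm chamfer), 45 mm deep, in the top of the fixed blue block 100 x 80 x 60 mm; the mouth is 60 mm above the bench. The rod stands in it, tip on the hole's floor.
- bottle: White bottle with blue cap, 52 mm diameter, 110 mm tall; origin at its foot. Leave alone.
- beaker: Open glass beaker, 60 mm diameter, 70 mm tall; origin at its foot. Leave alone.
- jar: Amber jar with black lid, 52 mm diameter, 70 mm tall; origin at its foot. Leave alone.
Things that resemble listed ones, but are neither listed nor needed, are in the scene too. There is more than one size of the stand; the job needs the smaller.

How it is judged:
On the way, in this order (a step that is already met when the one before it is completed fails the run):
1. the rod's tip is inside the column's bore, at least 20 mm below the mouth (horizontal distance between rod_tip and pivot below 0.018 m and z of rod_tip in the frame of pivot between -0.045 and 0.06 m), for 0.1 s.
2. the ball has left the column's bottom while the rod is still in the bore, rod and column upright (handle centre within 8 mm of straight above the pivot) (all of step 1 and z of ball_center in the frame of pivot below -0.04 m and horizontal distance between rod_handle and pivot below 0.008 m), for 0.05 s.
At the end, for the whole second after the job is handed in: the ball lies at rest (under 0.05 m/s) in the yellow tray; the rod stands released and still in the holder's hole, tip at least 35 mm below the hole's mouth and within 8 mm of its centre line, within 10 degrees of upright (z of ball_center in the frame of pivot between -0.08 and -0.05 m and x of ball_center in the frame of pivot between -0.062 and 0.062 m and y of ball_center in the frame of pivot between -0.033 and 0.033 m and linear speed of ball below 0.05 m/s and horizontal distance between rod_tip and holder_hole0 below 0.008 m and z of rod_tip in the frame of holder_hole0 below -0.035 m and angle between rod_handle's own z axis and vertical below 0.17 rad and linear speed of rod below 0.02 m/s); the robot touches nothing.
It fails at once if the rod, the fingers or the arm press the stand or the column with more than 30 N (contact force between any of rod, the fingers, the arm and stand above 30 N).
It fails at once if the rod presses the ball with more than 30 N (contact force between rod and ball above 30 N).
It fails at once if the bottle is moved more than 20 mm or tipped (distance of bottle from where it was at the start of the episode above 0.02 m or angle between bottle's own z axis and vertical above 0.3 rad).
It fails at once if the beaker is moved more than 20 mm or tipped (distance of beaker from where it was at the start of the episode above 0.02 m or angle between beaker's own z axis and vertical above 0.3 rad).
It fails at once if the jar is moved more than 20 mm or tipped (distance of jar from where it was at the start of the episode above 0.02 m or angle between jar's own z axis and vertical above 0.3 rad).
It also fails if it takes over 72 s, if anything falls off the work surface, if the arm or the gripper's body presses on something with over 40 N, if the wrist force passes 120 N, or if a joint passes its speed limit or range.

## Working session

There is one attempt and no reset: what is moved stays moved. The work goes in short steps, Python scripts to look and compute and a tool call to move; the robot and the scene stay as the last step left them, time stands still between calls to the robot, and variables do not carry over. Pictures are saved under pics/ and viewed, at most 10 in all, crops included, and the job is handed in when it is done.

Besides the shell and the picture viewer there is one more tool, called after "Emit:" in YAML: its name, and indented under it one key for each argument. servo_tool: Moves the arm, as the interface text tells. Its arguments: {"type":"object","properties":{"increments":{"type":"array"},"grip_force":{"type":"number"}},"required":["increments"]}

```bash
mkdir -p pics; cat > h.py <<'E'
import numpy as np,cv2,json
from workcell import env
from scipy.spatial.transform import Rotation as R
def ray(name,u,v,st=None):
    c=env.get_calibration(name); f=240/np.tan(np.radians(c['vertical_fov'])/2)
    a,b=u-c['cx'],v-c['cy']
    if name=='wrist':
        r=np.hypot(a,b);t=r/f;d=np.array([a/r*np.sin(t),b/r*np.sin(t),np.cos(t)])
        T=np.array(c['tool_from_camera']);q=st['orientation'];Rw=R.from_quat([q[1],q[2],q[3],q[0]]).as_matrix()
        return Rw@T[:3,3]+np.array(st['tcp_pos']),Rw@T[:3,:3]@d
    M=cv2.Rodrigues(np.array(c['rvec'],float))[0];t=np.array(c['tvec']).ravel()
    return -M.T@t,M.T@np.array([a/f,b/f,1])
def onz(name,u,v,z,st=None):
    o,d=ray(name,u,v,st);return o+d*(z-o[2])/d[2]
def proj(name,p):
    c=env.get_calibration(name); f=240/np.tan(np.radians(c['vertical_fov'])/2)
    M=cv2.Rodrigues(np.array(c['rvec'],float))[0];q=M@np.array(p)+np.array(c['tvec']).ravel()
    return c['cx']+f*q[0]/q[2],c['cy']+f*q[1]/q[2]
def tri(rs):
    A=0;b=0
    for o,d in rs:
        d=d/np.linalg.norm(d);P=np.eye(3)-np.outer(d,d);A=A+P;b=b+P@o
    return np.linalg.solve(A,b)
def snap(name,fn):
    st=env.get_state();im=np.array(env.read_camera(name));cv2.imwrite(f'pics/{fn}.png',im[:,:,::-1]);return st,im
E
python3 - <<'E'
from h import *
np.set_printoptions(precision=4,suppress=True)
for n in('top','scene','wrist'):
    snap(n,n+'0');print(n,env.get_calibration(n))
print(env.get_state())
E
```

```text
top {'vertical_fov': 51.58798494369854, 'cx': 327.6793666787933, 'cy': 245.63373451284076, 'rvec': array([ 2.1074, -2.1444,  0.166 ]), 'tvec': array([0.1417, 0.5868, 0.912 ])}
scene {'vertical_fov': 55.83896145690746, 'cx': 319.63713770175406, 'cy': 237.92802376891055, 'rvec': array([ 2.5121,  0.6839, -0.1966]), 'tvec': array([-0.5596, -0.0826,  1.0911])}
wrist {'vertical_fov': 65.70646984690485, 'cx': 321.94216712967324, 'cy': 242.3554549838337, 'tool_from_camera': array([[ 0.0001, -0.9501, -0.3119,  0.0795],
       [ 1.    , -0.    ,  0.0004, -0.0011],
       [-0.0004, -0.3119,  0.9501, -0.1423],
       [ 0.    ,  0.    ,  0.    ,  1.    ]])}
{'clock': 0.15, 'joint_pos': array([ 1.0074,  0.3139,  0.0453,  1.3036, -0.    ,  1.4312]), 'qvel': array([ 0.0012, -0.0005,  0.0035, -0.0001, -0.0007, -0.0004]), 'tau': array([  0.0026, -48.1063,  29.8817,   0.0138,  -0.0001,  -0.    ]), 'tcp_pos': array([0.2363, 0.5238, 0.2306]), 'orientation': array([-0.0002,  0.2103,  0.9776, -0.0007]), 'wrist_force': array([-0.1119, -0.2418,  0.1205]), 'ft_torque': array([-0.0077,  0.0027, -0.0179]), 'grip_force': 0.0, 'finger_gap': 0.08540433243059277}
```

View pics/top0.png

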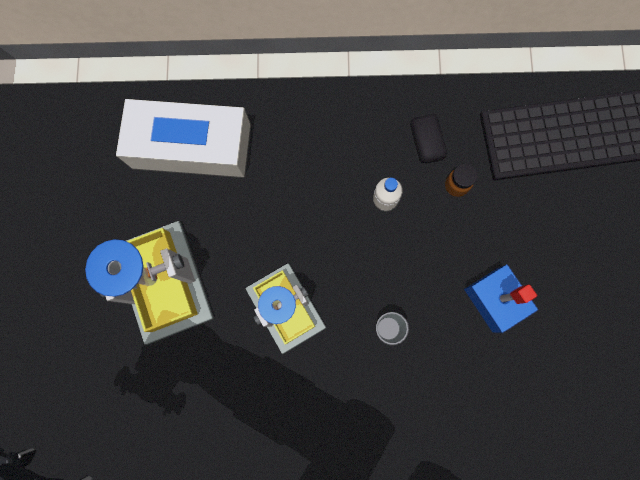

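View pics/scene0.png

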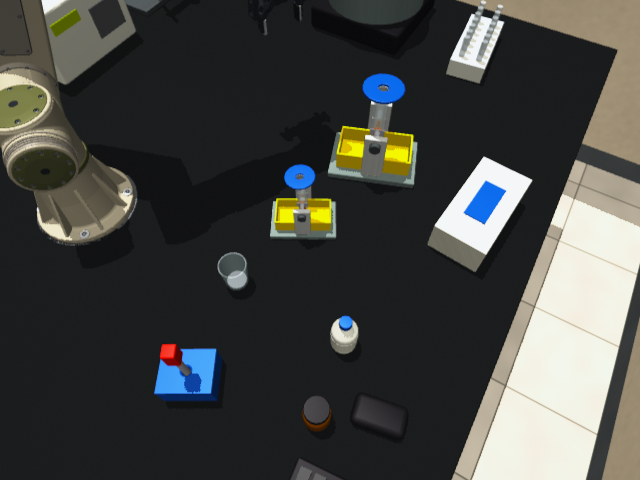

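The top view shows the small stand around (285,308) with its flange at (276,305), the bottle (388,194), jar (461,180), beaker (392,328), and holder (503,298) with the red handle at (523,294). The scene view shows the small stand at (303,217) with its flange at (300,177), and the handle at (171,354). The bigger stand is the decoy.

```bash
python3 - <<'E'
from h import *
np.set_printoptions(precision=4,suppress=True)
ims={n:cv2.imread(f'pics/{n}0.png') for n in('top','scene')}
roi={'top':{'st':(235,255,335,360),'rod':(460,255,545,340)},'scene':{'st':(262,160,345,245),'rod':(145,335,230,410)}}
res={}
for n,im in ims.items():
    hsv=cv2.cvtColor(im,cv2.COLOR_BGR2HSV);H,S,V=[hsv[:,:,i].astype(int) for i in range(3)]
    m={'blue':(abs(H-108)<12)&(S>150)&(V>60),'yel':(abs(H-28)<8)&(S>120)&(V>60),'red':((H<5)|(H>174))&(S>170)&(V>60),'grey':(V>75)}
    for key,r,c in(('flange','st','blue'),('tray','st','yel'),('base','st','grey'),('handle','rod','red'),('holder','rod','blue')):
        x0,y0,x1,y1=roi[n][r];mm=np.zeros(H.shape,np.uint8);mm[y0:y1,x0:x1]=m[c][y0:y1,x0:x1]*255
        cs=max(cv2.findContours(mm,0,1)[0],key=cv2.contourArea);M=cv2.moments(cv2.convexHull(cs));ce=(M['m10']/M['m00'],M['m01']/M['m00'])
        res[n,key]=ce;rc=cv2.minAreaRect(cs);print(n,key,np.round(ce,1),cv2.contourArea(cs),'rect',rc)
        if key in('base','tray','holder'):
            z={'base':.012,'tray':.044,'holder':.06}[key];w=np.array([onz(n,*p,z)[:2] for p in cv2.boxPoints(rc)]);print('  corners',w.round(4).tolist(),'ctr',w.mean(0),'len',np.linalg.norm(np.diff(w,axis=0),axis=1))
for k in('flange','handle'):
    p=tri([ray(n,*res[n,k]) for n in ims]);print(k,p,proj('top',p),proj('scene',p))
for nm,u,v in(('bottlecap',391,185),('jarlid',464,175),('beaker',392,328)):print(nm,onz('top',u,v,{'b':.1}.get(nm[0],.07)))
a=cv2.resize(ims['top'][258:358,232:332],None,fx=4,fy=4,interpolation=2);b=cv2.resize(ims['scene'][160:260,255:355],None,fx=4,fy=4,interpolation=2)
cv2.imwrite('pics/c1.png',np.hstack([a,b]))
E
```

```text
Traceback (most recent call last):
ZeroDivisionError: float division by zero
```

```bash
cat > m.py <<'E'
from h import *
np.set_printoptions(precision=4,suppress=True)
ims={n:cv2.imread(f'pics/{n}0.png') for n in('top','scene')}
h=cv2.cvtColor(ims['top'],cv2.COLOR_BGR2HSV);print('flange',h[295,268],'tray',h[310,300],'red',h[294,525],'base',h[345,290],'hold',h[315,500])
roi={'top':{'st':(235,255,335,360),'rod':(460,255,545,340)},'scene':{'st':(262,160,345,245),'rod':(145,335,230,410)}}
res={}
for n,im in ims.items():
    B,G,Rr=[im[:,:,i].astype(int) for i in range(3)]
    m={'blue':(B>Rr+50)&(B>G+30),'yel':(Rr>B+60)&(G>B+50),'red':(Rr>G+60)&(Rr>B+60),'grey':(G>75)}
    for key,r,c in(('flange','st','blue'),('tray','st','yel'),('base','st','grey'),('handle','rod','red'),('holder','rod','blue')):
        x0,y0,x1,y1=roi[n][r];mm=np.zeros(B.shape,np.uint8);mm[y0:y1,x0:x1]=m[c][y0:y1,x0:x1]*255
        cs=max(cv2.findContours(mm,cv2.RETR_EXTERNAL,cv2.CHAIN_APPROX_NONE)[0],key=cv2.contourArea);M=cv2.moments(cv2.convexHull(cs));ce=(M['m10']/M['m00'],M['m01']/M['m00'])
        res[n,key]=ce;rc=cv2.minAreaRect(cs);print(n,key,np.round(ce,1),cv2.contourArea(cs),'rect',np.round(rc[1],1),round(rc[2],1))
        if key in('base','tray','holder'):
            z={'base':.012,'tray':.044,'holder':.06}[key];w=np.array([onz(n,*p,z)[:2] for p in cv2.boxPoints(rc)]);print('  corners',w.round(4).tolist(),'ctr',w.mean(0),'len',np.linalg.norm(np.diff(w,axis=0),axis=1))
for k in('flange','handle'):
    p=tri([ray(n,*res[n,k]) for n in ims]);print(k,p,proj('top',p),proj('scene',p))
for nm,u,v in(('bottlecap',391,185),('jarlid',464,175),('beaker',392,328)):print(nm,onz('top',u,v,{'b':.1}.get(nm[0],.07)))
a=cv2.resize(ims['top'][258:358,232:332],None,fx=4,fy=4,interpolation=2);b=cv2.resize(ims['scene'][160:260,255:355],None,fx=4,fy=4,interpolation=2)
cv2.imwrite('pics/c1.png',np.hstack([a,b]))
E
python3 m.py
```

```text
flange [107 138 222] tray [ 30 126 218] red [  2 176 216] base [ 83  12 185] hold [108 166 214]
top flange [276.3 304.7] 1057.5 rect [37. 37.] 90.0
top tray [293.5 322.5] 739.5 rect [32.2 35.5] 58.7
  corners [[0.4548, 0.2478], [0.489, 0.1896], [0.4362, 0.158], [0.4027, 0.2158]] ctr [0.4457 0.2028] len [0.0675 0.0615 0.0668]
top base [283.7 308.7] 3846.5 rect [75.8 58.8] 59.0
  corners [[0.5054, 0.313], [0.5645, 0.2121], [0.4342, 0.1358], [0.3776, 0.2349]] ctr [0.4704 0.224 ] len [0.1168 0.151  0.1142]
top handle [523.6 294.1] 296.5 rect [16.9 21.9] 56.3
top holder [500.9 299.3] 2388.0 rect [57.7 50.6] 56.7
  corners [[0.4999, -0.1242], [0.5512, -0.2076], [0.4593, -0.2594], [0.4096, -0.1771]] ctr [ 0.48   -0.1921] len [0.0979 0.1056 0.0962]
scene flange [299.3 176.4] 603.0 rect [25. 31.] 90.0
scene tray [318.9 213.5] 658.5 rect [32. 24.] 90.0
  corners [[0.4637, 0.2536], [0.5114, 0.2816], [0.5549, 0.2057], [0.5093, 0.1789]] ctr [0.5098 0.23  ] len [0.0553 0.0875 0.0529]
scene base [302.5 206.4] 3134.5 rect [72. 65.] 90.0
  corners [[0.319, 0.3155], [0.4598, 0.3981], [0.5643, 0.2131], [0.4373, 0.1386]] ctr [0.4451 0.2663] len [0.1632 0.2125 0.1473]
scene handle [170.6 354.3] 360.5 rect [21. 21.] 90.0
scene holder [189.  375.1] 2656.0 rect [52. 67.] 90.0
  corners [[0.4068, -0.1954], [0.5144, -0.1321], [0.5708, -0.207], [0.4694, -0.2666]] ctr [ 0.4903 -0.2003] len [0.1248 0.0937 0.1176]
flange [0.4717 0.2186 0.1632] (np.float64(275.8786827039054), np.float64(304.24809124699306)) (np.float64(298.7368622302739), np.float64(176.54640172194283))
handle [ 0.4827 -0.1986  0.1546] (np.float64(523.0599118365399), np.float64(293.771494845456)) (np.float64(169.94973077124533), np.float64(354.4048936445157))
bottlecap [0.6939 0.0102 0.1   ]
jarlid [ 0.72   -0.1355  0.07  ]
beaker [0.4294 0.0184 0.1   ]
```

View pics/c1.png

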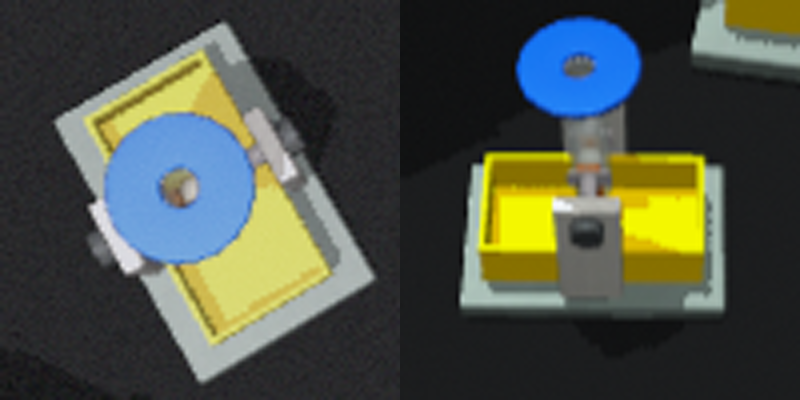

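Emit:
servo_tool:
  increments:
    - {"grip": 0,"x": 0,"y": 0,"z": -35,"roll": 0}
    - {"grip": 0,"x": -26.1,"y": -27.9,"z": 0,"roll": 0}
    - {"grip": 0,"x": -26.1,"y": -27.9,"z": 0,"roll": 0}
    - {"grip": 0,"x": -26.1,"y": -27.9,"z": 0,"roll": 0}
    - {"grip": 0,"x": -26.1,"y": -27.9,"z": 0,"roll": 0}
  grip_force: 60

```text
clock: 0.57
tcp_pos: [0.2857, 0.3781, 0.266]
orientation: [-0.0, 0.21, 0.978, -0.0]
wrist_force: [1.1, 0.0, -0.4]
finger_gap: 0.0856
grip_force: 0.0
```

Emit:
servo_tool:
  increments:
    - {"grip": 0,"x": -26.1,"y": -27.9,"z": 0,"roll": 0}
    - {"grip": 0,"x": -26.1,"y": -27.9,"z": 0,"roll": 0}
    - {"grip": 0,"x": -26.1,"y": -27.9,"z": 0,"roll": 0}
    - {"grip": 0,"x": -26.1,"y": -27.9,"z": 0,"roll": 0}
    - {"grip": 0,"x": -26.1,"y": -27.9,"z": 0,"roll": 0}

```text
clock: 0.98
tcp_pos: [0.3472, 0.197, 0.2662]
orientation: [0.0, 0.21, 0.978, 0.0]
wrist_force: [-0.0, 0.2, -0.3]
finger_gap: 0.0853
grip_force: 0.0
```

Emit:
servo_tool:
  increments:
    - {"grip": 0,"x": -26.1,"y": -27.9,"z": 0,"roll": 0}
    - {"grip": 0,"x": -26.1,"y": -27.9,"z": 0,"roll": 0}
    - {"grip": 0,"x": -26.1,"y": -27.9,"z": 0,"roll": 0}
    - {"grip": 0,"x": -26.1,"y": -27.9,"z": 0,"roll": 0}
    - {"grip": 0,"x": -26.1,"y": -27.9,"z": 0,"roll": 0}

```text
clock: 1.4
tcp_pos: [0.4089, 0.016, 0.2663]
orientation: [0.0, 0.21, 0.978, 0.0]
wrist_force: [0.1, 0.2, -0.3]
finger_gap: 0.0855
grip_force: 0.0
```

Emit:
servo_tool:
  increments:
    - {"grip": 0,"x": -26.1,"y": -27.9,"z": 0,"roll": 0}
    - {"grip": 0,"x": -26.1,"y": -27.9,"z": 0,"roll": 0}
    - {"grip": 0,"x": -26.1,"y": -27.9,"z": 0,"roll": 0}
    - {"grip": 0,"x": -26.1,"y": -27.9,"z": 0,"roll": 0}
    - {"grip": 0,"x": -26.1,"y": -27.9,"z": 0,"roll": 0}

```text
clock: 1.82
tcp_pos: [0.4706, -0.1649, 0.2661]
orientation: [-0.0, 0.211, 0.978, 0.0]
wrist_force: [0.9, 0.2, 0.2]
finger_gap: 0.0858
grip_force: 0.0
```

Emit:
servo_tool:
  increments:
    - {"grip": 0,"x": 0,"y": 0,"z": 0,"roll": 6.8}
    - {"grip": 0,"x": 0,"y": 0,"z": 0,"roll": 6.8}
    - {"grip": 0,"x": 0,"y": 0,"z": 0,"roll": 6.8}
    - {"grip": 0,"x": 0,"y": 0,"z": 0,"roll": 6.8}
    - {"grip": 0,"x": 0,"y": 0,"z": 0,"roll": 6.8}

```text
clock: 2.23
tcp_pos: [0.4703, -0.1631, 0.2658]
orientation: [-0.0, 0.49, 0.872, 0.0]
wrist_force: [-0.1, 0.1, -0.0]
finger_gap: 0.0851
grip_force: 0.0
```

```bash
python3 - <<'E'
from h import *
np.set_printoptions(precision=4,suppress=True)
C=[(287.5,263.5),(325.75,327.5),(282.75,353.75),(245.75,288.5)]
w=np.array([onz('top',*p,.012) for p in C]);print(w[:,:2],w.mean(0))
d=np.diff(np.vstack([w,w[:1]]),axis=0)[:,:2];print(np.linalg.norm(d,axis=1),np.degrees(np.arctan2(d[:,1],d[:,0])))
a,b=onz('top',257,320,.085),onz('top',304,292.3,.085);print('axis ends',a,b,(a+b)/2)
print('scene base corners',[onz('scene',*p,.012)[:2] for p in((370.25,236.5),(381,201),(255+118/4-29.5+15,160+303/4))])
st,_=snap('wrist','w1');print(st['tcp_pos'],st['orientation'],st['joint_pos'])
E
```

```text
[[0.561  0.2133]
 [0.4328 0.1384]
 [0.3837 0.223 ]
 [0.5122 0.2968]] [0.4724 0.2179 0.012 ]
[0.1484 0.0978 0.1482 0.0967] [-149.6852  120.1439   29.8851  -59.7088]
axis ends [0.4479 0.2624 0.085 ] [0.497 0.176 0.085] [0.4724 0.2192 0.085 ]
scene base corners [array([0.6326, 0.2547]), array([0.6092, 0.3563]), array([0.4355, 0.1413])]
[ 0.4703 -0.1631  0.2658] [-0.0005  0.4897  0.8719  0.    ] [-0.4954  0.1555 -0.0737  1.3425  0.0001  0.5282]
```

View pics/w1.png

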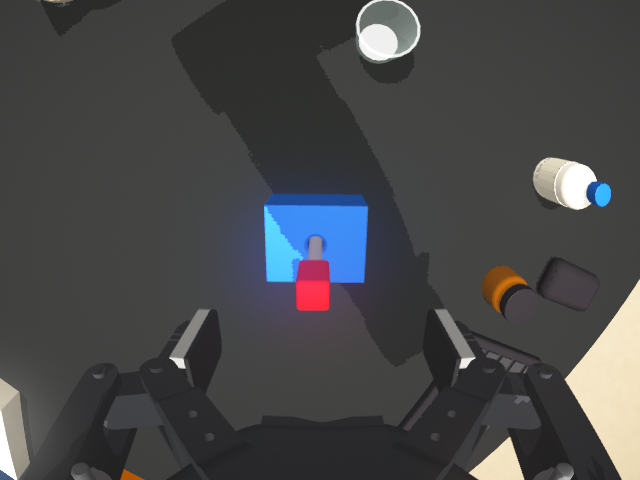

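The wrist view shows the holder's top face spanning (265–367, 206–283), with the hole at about (316,244) in its middle. The handle's top face is around (313,293), square to the gripper.

```bash
cat > w.py <<'E'
from h import *
def tool(st,p):
    q=st['orientation'];Rw=R.from_quat([q[1],q[2],q[3],q[0]]).as_matrix();return Rw.T@(np.array(p)-st['tcp_pos'])*1000
E
python3 - <<'E'
from w import *
np.set_printoptions(precision=4,suppress=True)
st=env.get_state();im=cv2.imread('pics/w1.png').astype(int);B,G,Rr=im[:,:,0],im[:,:,1],im[:,:,2]
red=(Rr>G+60)&(Rr>B+60);red[:, :280]=0;red[:,350:]=0
ys=np.where(red.any(1))[0];print('red rows',ys.min(),ys.max())
for y in range(ys.min(),ys.max()+1,4):
    x=np.where(red[y])[0];print(y,x.min(),x.max(),im[y,x.mean().astype(int)])
print('hole',onz('wrist',316,243.5,.06,st),[onz('wrist',*p,.06,st)[:2] for p in((265,206),(367,206),(366,283),(267,283))])
for y in(287,293):h=onz('wrist',313.5,y,.175,st);print(y,h,tool(st,h))
E
```

```text
red rows 261 310
261 301 326 [ 96  45 176]
265 300 328 [ 94  46 177]
269 299 328 [ 94  46 180]
273 298 328 [ 91  44 180]
277 298 328 [ 89  43 181]
281 297 328 [ 85  43 240]
285 296 329 [ 84  53 254]
289 296 329 [ 82  51 254]
293 296 329 [ 78  50 254]
297 296 329 [ 74  48 254]
301 296 329 [ 70  46 254]
305 296 329 [ 67  46 254]
309 298 327 [ 65  44 250]
hole [ 0.4835 -0.1974  0.06  ] [array([ 0.4217, -0.1901]), array([ 0.5061, -0.1394]), array([ 0.5496, -0.2077]), array([ 0.462 , -0.2606])]
287 [ 0.4802 -0.192   0.175 ] [-29.9951  -6.3814  90.8864]
293 [ 0.4826 -0.196   0.175 ] [-34.6162  -6.4218  90.8829]
```

Emit:
servo_tool:
  increments:
    - {"grip": 0,"x": -36,"y": -6.5,"z": 0,"roll": 0}
    - {"grip": 0,"x": 0,"y": 0,"z": 35,"roll": 0}
    - {"grip": 0,"x": 0,"y": 0,"z": 35,"roll": 0}
    - {"grip": 0,"x": 0,"y": 0,"z": 35,"roll": 0}
    - {"grip": 0,"x": 0,"y": 0,"z": 23,"roll": 0}

```text
clock: 2.7
tcp_pos: [0.4824, -0.1962, 0.1349]
orientation: [-0.002, 0.486, 0.874, 0.0]
wrist_force: [0.4, -0.6, -1.0]
finger_gap: 0.0857
grip_force: 0.0
```

Emit:
servo_tool:
  increments:
    - {"grip": 0}
    - {"grip": 0.5}
    - {"grip": 0.7}
    - {"grip": 1}
    - {"grip": 1}
  grip_force: 40

```text
invalid input at $.increments[0]: expected keys grip, x, y, z, roll
```

Emit:
servo_tool:
  increments:
    - {"grip": 1}
    - {"grip": 1}
    - {"grip": 1}
    - {"grip": 1}
    - {"grip": 1}
  grip_force: 90

```text
invalid input at $.increments[0]: expected keys grip, x, y, z, roll
```

Emit:
servo_tool:
  increments:
    - {"grip": 0.0,"x": 0,"y": 0,"z": 0,"roll": 0}
    - {"grip": 0.5,"x": 0,"y": 0,"z": 0,"roll": 0}
    - {"grip": 0.7,"x": 0,"y": 0,"z": 0,"roll": 0}
    - {"grip": 1,"x": 0,"y": 0,"z": 0,"roll": 0}
    - {"grip": 1,"x": 0,"y": 0,"z": 0,"roll": 0}
  grip_force: 40

```text
clock: 3.12
tcp_pos: [0.4852, -0.1977, 0.1403]
orientation: [0.002, 0.487, 0.874, 0.0]
wrist_force: [-0.1, -0.4, 0.2]
finger_gap: 0.0389
grip_force: 0.0
```

Emit:
servo_tool:
  increments:
    - {"grip": 1,"x": 0,"y": 0,"z": 0,"roll": 0}
    - {"grip": 1,"x": 0,"y": 0,"z": 0,"roll": 0}
    - {"grip": 1,"x": 0,"y": 0,"z": 0,"roll": 0}
    - {"grip": 1,"x": 0,"y": 0,"z": 0,"roll": 0}
    - {"grip": 1,"x": 0,"y": 0,"z": 0,"roll": 0}
  grip_force: 90

```text
clock: 3.53
tcp_pos: [0.4849, -0.1976, 0.14]
orientation: [0.002, 0.487, 0.873, -0.0]
wrist_force: [-0.3, 0.1, 6.1]
finger_gap: 0.023
grip_force: 88.4
```

Emit:
servo_tool:
  increments:
    - {"grip": 1,"x": 0,"y": 0,"z": -10,"roll": 0}
    - {"grip": 1,"x": 0,"y": 0,"z": -15,"roll": 0}
    - {"grip": 1,"x": 0,"y": 0,"z": -20,"roll": 0}
    - {"grip": 1,"x": 0,"y": 0,"z": -30,"roll": 0}
    - {"grip": 1,"x": 0,"y": 0,"z": -30,"roll": 0}

```text
clock: 3.95
tcp_pos: [0.4831, -0.1965, 0.2443]
orientation: [-0.001, 0.487, 0.873, 0.0]
wrist_force: [0.8, -0.7, -0.9]
finger_gap: 0.0227
grip_force: 88.2
```

```bash
python3 - <<'E'
from w import *
np.set_printoptions(precision=4,suppress=True)
st,_=snap('wrist','w2');print(st)
E
```

```text
{'clock': 3.95, 'joint_pos': array([-0.5404,  0.2074, -0.0626,  1.3029,  0.0002,  0.4767]), 'qvel': array([-0.0013, -0.1235,  0.7604,  0.8536,  0.0007, -0.001 ]), 'tau': array([  0.1987, -42.0677,  27.2373,  -1.0838,  -0.001 ,   0.0001]), 'tcp_pos': array([ 0.4831, -0.1965,  0.2443]), 'orientation': array([-0.001 ,  0.4869,  0.8734,  0.0001]), 'wrist_force': array([ 0.8342, -0.6526, -0.9149]), 'ft_torque': array([-0.0059, -0.056 ,  0.0265]), 'grip_force': 88.23789238929749, 'finger_gap': 0.022666503639512732}
```

View pics/w2.png

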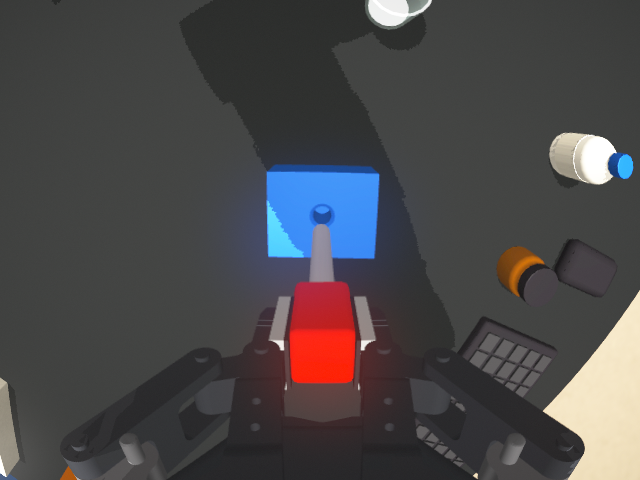

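The rod is gripped and clear of the holder. Its tip is at about (321,228) and the empty hole at (322,215).

```bash
python3 - <<'E'
from w import *
np.set_printoptions(precision=4,suppress=True)
st=env.get_state()
for v in(226,230):
    p=onz('wrist',321,v,st['tcp_pos'][2]-.125,st);print('tip',p,tool(st,p))
h=onz('wrist',322,215,.06,st);print('hole',h,tool(st,h))
# target above pivot
P=np.array([.4724,.2185]);print('toPivot tool',tool(st,[*P,st['tcp_pos'][2]]))
E
```

```text
tip [ 0.4833 -0.1956  0.1261] [  4.159   -1.2439 124.9694]
tip [ 0.4849 -0.1982  0.1261] [  1.0407  -1.2459 124.9918]
hole [ 0.4886 -0.2022  0.06  ] [ -3.7898  -0.4407 191.1042]
toPivot tool [361.1758 207.7495  -1.7873]
```

Emit:
servo_tool:
  increments:
    - {"grip": 1,"x": 0,"y": 0,"z": -30,"roll": 1.7}
    - {"grip": 1,"x": 0,"y": 0,"z": -30,"roll": 0}
    - {"grip": 1,"x": 31,"y": 17.9,"z": 0,"roll": 0}
    - {"grip": 1,"x": 31,"y": 17.9,"z": 0,"roll": 0}
    - {"grip": 1,"x": 31,"y": 17.9,"z": 0,"roll": 0}

```text
clock: 4.42
tcp_pos: [0.4839, -0.089, 0.3043]
orientation: [0.001, 0.501, 0.866, 0.0]
wrist_force: [0.9, -0.5, -1.9]
finger_gap: 0.0232
grip_force: 88.5
```

Emit:
servo_tool:
  increments:
    - {"grip": 1,"x": 31,"y": 17.9,"z": 0,"roll": 0}
    - {"grip": 1,"x": 31,"y": 17.9,"z": 0,"roll": 0}
    - {"grip": 1,"x": 31,"y": 17.9,"z": 0,"roll": 0}
    - {"grip": 1,"x": 31,"y": 17.9,"z": 0,"roll": 0}
    - {"grip": 1,"x": 31,"y": 17.9,"z": 0,"roll": 0}

```text
clock: 4.83
tcp_pos: [0.4833, 0.0911, 0.3039]
orientation: [0.0, 0.5, 0.866, 0.0]
wrist_force: [0.1, -0.2, -1.4]
finger_gap: 0.0231
grip_force: 88.5
```

Emit:
servo_tool:
  increments:
    - {"grip": 1,"x": 31,"y": 17.9,"z": 0,"roll": 0}
    - {"grip": 1,"x": 25,"y": 17.9,"z": 0,"roll": 0}
    - {"grip": 1,"x": 5,"y": 0,"z": 0,"roll": 0}
    - {"grip": 1,"x": 0,"y": 0,"z": 0,"roll": 0}
    - {"grip": 1,"x": 0,"y": 0,"z": 0,"roll": 0}

```text
clock: 5.25
tcp_pos: [0.484, 0.16, 0.3034]
orientation: [0.0, 0.499, 0.866, -0.0]
wrist_force: [-0.0, -0.6, -1.6]
finger_gap: 0.0231
grip_force: 88.4
```

```bash
python3 - <<'E'
from w import *
np.set_printoptions(precision=4,suppress=True)
st,_=snap('wrist','w3');np.save('w3.npy',st,allow_pickle=True);print({k:st[k] for k in('tcp_pos','orientation','wrist_force','clock')})
print(tool(st,[.4724,.2185,st['tcp_pos'][2]]))
E
```

```text
{'tcp_pos': array([0.484 , 0.16  , 0.3034]), 'orientation': array([ 0.    ,  0.4994,  0.8664, -0.0002]), 'wrist_force': array([-0.0151, -0.6365, -1.5963]), 'clock': 5.25}
[56.4132 19.2637 -0.0246]
```

View pics/w3.png

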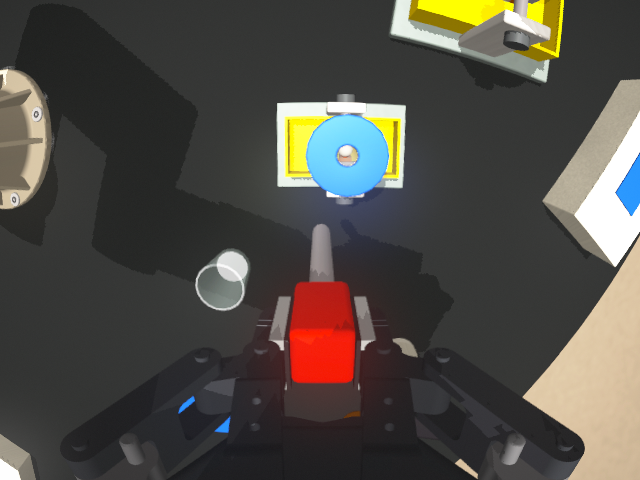

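The view shows the flange centred at about (347,155), the swivel knobs at (345,98) and (345,200), and the rod tip at (321,229).

```bash
cat > fl.py <<'E'
from w import *
np.set_printoptions(precision=4,suppress=True)
def flange(im,x0,y0,x1,y1):
    i=im[:,:,::-1].astype(int);B,G,Rr=i[:,:,0],i[:,:,1],i[:,:,2]
    m=np.zeros(B.shape,np.uint8);m[y0:y1,x0:x1]=(((B>Rr+50)&(B>G+30))*255)[y0:y1,x0:x1]
    c=max(cv2.findContours(m,cv2.RETR_EXTERNAL,cv2.CHAIN_APPROX_NONE)[0],key=cv2.contourArea);return cv2.fitEllipse(cv2.convexHull(c))
E
python3 - <<'E'
from fl import *
st=np.load('w3.npy',allow_pickle=True).item();im=cv2.imread('pics/w3.png')[:,:,::-1]
e=flange(im,270,90,420,215);print('flange',e)
f=onz('wrist',*e[0],.1625,st);print(f,tool(st,f))
i=im.astype(int)
dark=i[:,:,:].max(2)
g=cv2.cvtColor(im,cv2.COLOR_RGB2GRAY)
for y in(112,128,150,165,180):
    r=i[y,265:420];b=np.where(r.max(1)>90)[0]+265;print('base row',y,b.min(),b.max(),[tool(st,onz('wrist',x,y,.012,st))[1].round(1) for x in(b.min(),b.max())])
yel=(i[:,:,0]>i[:,:,2]+60)&(i[:,:,1]>i[:,:,2]+50)
for y in(122,130,140,150,165,174):
    b=np.where(yel[y,265:420])[0]+265;print('tray row',y,b.min(),b.max(),[tool(st,onz('wrist',x,y,.044,st))[1].round(1) for x in(b.min(),b.max())])
for k in((345.5,107),(345.5,195)):print('cheek top',tool(st,onz('wrist',*k,.1,st)))
for y in(98,100,200,202):
    print(y,g[y,328:364])
print('tip',[tool(st,onz('wrist',321,v,st['tcp_pos'][2]-.125,st)) for v in(226,230)])
E
```

```text
flange ((346.993408203125, 155.2305908203125), (82.15296936035156, 83.13056182861328), 149.5333709716797)
[0.4721 0.2174 0.1625] [ 55.6405  18.5089 140.9239]
base row 112 277 405 [np.float64(-52.1), np.float64(96.1)]
base row 128 276 404 [np.float64(-53.4), np.float64(95.4)]
base row 150 277 404 [np.float64(-52.7), np.float64(96.1)]
base row 165 277 404 [np.float64(-53.0), np.float64(96.8)]
base row 180 277 403 [np.float64(-53.4), np.float64(96.3)]
tray row 122 285 400 [np.float64(-39.8), np.float64(83.7)]
tray row 130 285 400 [np.float64(-39.9), np.float64(83.9)]
tray row 140 285 400 [np.float64(-40.0), np.float64(84.2)]
tray row 150 285 399 [np.float64(-40.2), np.float64(83.4)]
tray row 165 285 399 [np.float64(-40.4), np.float64(83.9)]
tray row 174 285 398 [np.float64(-40.6), np.float64(83.2)]
cheek top [ 95.4929  21.0232 203.4106]
cheek top [ 12.7056  21.8319 203.4359]
98 [ 57  57  58  57  58  57  57  58  67  93 109 123 132 136 141 151 161 167
 166 155 143 138 131 127 118 106  87  56  57  56  57  56  58  58  56  56]
100 [ 57  57  58  57  58  58  58  58  68  91 111 123 131 136 142 150 161 166
 164 153 143 137 132 126 118 107  89  59  57  57  58  57  58  57  57  58]
200 [ 78  77  78  77  77  78  76  86 108 121 130 136 142 145 151 155 156 154
 149 144 138 133 124 116  99  76  62  64  63  62  63  62  62  61  63  63]
202 [ 78  77  77  76  77  77  76  86 110 122 129 136 141 146 151 154 156 153
 147 144 139 132 125 115  98  75  63  63  62  63  65  71  71  71  71  72]
tip [array([  4.1322,  -1.2119, 124.9992]), array([  1.0198,  -1.2138, 125.0002])]
```

Emit:
servo_tool:
  increments:
    - {"grip": 1,"x": 20,"y": 8,"z": 0,"roll": 0}
    - {"grip": 1,"x": 20,"y": 8,"z": 0,"roll": 0}
    - {"grip": 1,"x": 16,"y": 4,"z": 0,"roll": 0}
    - {"grip": 1,"x": 0,"y": 0,"z": 5,"roll": 0}
    - {"grip": 1,"x": 0,"y": 0,"z": 0,"roll": 0}

```text
clock: 5.72
tcp_pos: [0.4735, 0.2176, 0.2976]
orientation: [-0.0, 0.5, 0.866, -0.001]
wrist_force: [0.1, -0.3, -0.7]
finger_gap: 0.023
grip_force: 88.5
```

```bash
python3 - <<'E'
from fl import *
st,im=snap('wrist','w4');np.save('w4.npy',st,allow_pickle=True);print({k:st[k] for k in('tcp_pos','orientation','wrist_force','clock')})
e=flange(im,250,150,400,320);print('flange',e,tool(st,onz('wrist',*e[0],.1625,st)))
cv2.imwrite('pics/c4.png',cv2.resize(im[150:300,245:395,::-1],None,fx=4,fy=4,interpolation=2))
E
```

```text
{'tcp_pos': array([0.4735, 0.2176, 0.2976]), 'orientation': array([-0.0002,  0.5001,  0.866 , -0.0005]), 'wrist_force': array([ 0.1421, -0.3388, -0.7028]), 'clock': 5.7167}
flange ((321.1963806152344, 226.44808959960938), (78.62754821777344, 81.39540100097656), 93.44550323486328) [  0.9437  -1.0779 135.1036]
```

View pics/c4.png

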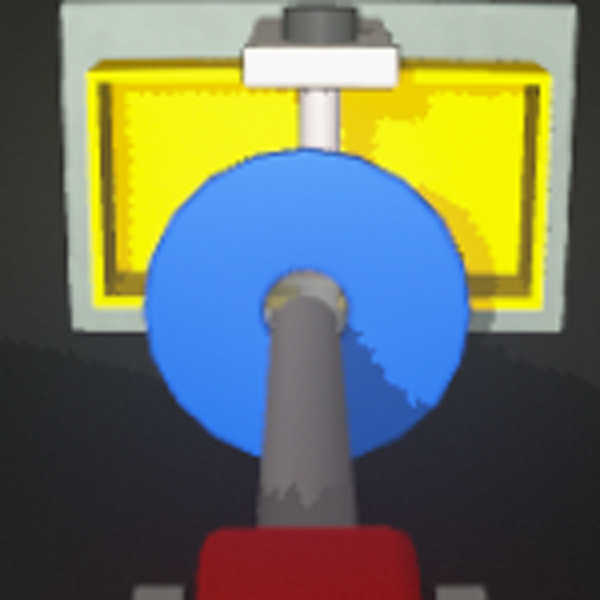

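The crop shows the bore rim at x 265–347 with its top at y 269, and the rod tip spanning 273–343 with its top at y 296. The tip is centred in tool y and about 1.2 mm short in tool x. The flange sits about 3.6 mm to the −y side of the stand's centre, so the column leans only about 2.7°.

Emit:
servo_tool:
  increments:
    - {"grip": 1,"x": 1.2,"y": -0.2,"z": 2,"roll": 0}
    - {"grip": 1,"x": 0,"y": 0,"z": 3,"roll": 0}
    - {"grip": 1,"x": 0,"y": 0,"z": 2,"roll": 0}
    - {"grip": 1,"x": 0,"y": 0,"z": 1,"roll": 0}
    - {"grip": 1,"x": 0,"y": 0,"z": 0,"roll": 0}

```text
clock: 6.18
tcp_pos: [0.4728, 0.2191, 0.2899]
orientation: [-0.0, 0.5, 0.866, -0.0]
wrist_force: [-1.0, -0.6, -1.1]
finger_gap: 0.0229
grip_force: 88.5
```

Emit:
servo_tool:
  increments:
    - {"grip": 1,"x": 0,"y": 0,"z": 1,"roll": 0}
    - {"grip": 1,"x": 0,"y": 0,"z": 1,"roll": 0}
    - {"grip": 1,"x": 0,"y": 0,"z": 0,"roll": 0}

```text
clock: 6.43
tcp_pos: [0.4728, 0.2195, 0.2882]
orientation: [-0.0, 0.5, 0.866, 0.0]
wrist_force: [0.6, 0.2, -1.0]
finger_gap: 0.0234
grip_force: 88.5
```

Emit:
servo_tool:
  increments:
    - {"grip": 1,"x": 0,"y": 0,"z": 1,"roll": 0}
    - {"grip": 1,"x": 0,"y": 0,"z": 1,"roll": 0}
    - {"grip": 1,"x": 0,"y": 0,"z": 0,"roll": 0}

```text
clock: 6.68
tcp_pos: [0.4728, 0.2196, 0.2861]
orientation: [-0.0, 0.5, 0.866, -0.0]
wrist_force: [-0.3, -0.2, -1.7]
finger_gap: 0.0228
grip_force: 88.5
```

Emit:
servo_tool:
  increments:
    - {"grip": 1,"x": 0,"y": 0,"z": 1.5,"roll": 0}
    - {"grip": 1,"x": 0,"y": 0,"z": 1.5,"roll": 0}
    - {"grip": 1,"x": 0,"y": 0,"z": 0,"roll": 0}

```text
clock: 6.93
tcp_pos: [0.4727, 0.2195, 0.2829]
orientation: [-0.0, 0.5, 0.866, -0.0]
wrist_force: [-0.7, -0.1, -1.5]
finger_gap: 0.0227
grip_force: 88.5
```

Emit:
servo_tool:
  increments:
    - {"grip": 1,"x": 0,"y": 0,"z": 1,"roll": 0}
    - {"grip": 1,"x": 0,"y": 1,"z": 0,"roll": 0}
    - {"grip": 1,"x": 0,"y": 0.5,"z": 0,"roll": 0}
    - {"grip": 1,"x": 0,"y": 0,"z": 0,"roll": 0}

```text
clock: 7.27
tcp_pos: [0.4739, 0.2201, 0.2822]
orientation: [-0.0, 0.5, 0.866, -0.0]
wrist_force: [-0.7, -2.1, -0.0]
finger_gap: 0.0231
grip_force: 88.4
```

Emit:
servo_tool:
  increments:
    - {"grip": 1,"x": 0,"y": 0.5,"z": 0,"roll": 0}
    - {"grip": 1,"x": 0,"y": 0.5,"z": 0,"roll": 0}
    - {"grip": 1,"x": 0,"y": 0,"z": 0,"roll": 0}

```text
clock: 7.52
tcp_pos: [0.4744, 0.2204, 0.2821]
orientation: [-0.0, 0.5, 0.866, -0.001]
wrist_force: [-2.8, -1.6, -0.5]
finger_gap: 0.0231
grip_force: 88.5
```

Emit:
servo_tool:
  increments:
    - {"grip": 1,"x": 0,"y": 0.5,"z": 0,"roll": 0}
    - {"grip": 1,"x": 0,"y": 0.5,"z": 0,"roll": 0}
    - {"grip": 1,"x": 0,"y": 0,"z": 0,"roll": 0}

```text
clock: 7.77
tcp_pos: [0.4751, 0.2209, 0.282]
orientation: [-0.001, 0.5, 0.866, -0.001]
wrist_force: [-4.0, -2.8, 0.8]
finger_gap: 0.0229
grip_force: 88.6
```

Emit:
servo_tool:
  increments:
    - {"grip": 1,"x": 0,"y": 0.5,"z": 0,"roll": 0}
    - {"grip": 1,"x": 0,"y": 0.5,"z": 0,"roll": 0}
    - {"grip": 1,"x": 0,"y": 0,"z": 0,"roll": 0}

```text
clock: 8.02
tcp_pos: [0.476, 0.2214, 0.282]
orientation: [-0.0, 0.5, 0.866, -0.001]
wrist_force: [-4.0, -2.9, -0.3]
finger_gap: 0.0229
grip_force: 88.5
```

Emit:
servo_tool:
  increments:
    - {"grip": 1,"x": 0,"y": 0.5,"z": 0,"roll": 0}
    - {"grip": 1,"x": 0,"y": 0.5,"z": 0,"roll": 0}
    - {"grip": 1,"x": 0,"y": 0,"z": 0,"roll": 0}

```text
clock: 8.27
tcp_pos: [0.4769, 0.2218, 0.2819]
orientation: [-0.001, 0.5, 0.866, -0.001]
wrist_force: [-4.5, -3.1, -1.3]
finger_gap: 0.0227
grip_force: 88.5
```

```bash
cat > lean.py <<'E'
from fl import *
import sys
def lean(st,im):
    e=flange(im,250,130,400,300);fy=tool(st,onz('wrist',*e[0],.1625,st))
    i=im.astype(int);yel=(i[:,:,0]>i[:,:,2]+60)&(i[:,:,1]>i[:,:,2]+50);t=[]
    ys=np.where(yel[:,250:400].sum(1)>20)[0]
    for y in range(ys.min()+4,ys.max()-4,2):
        b=np.where(yel[y,220:430])[0]+220;w=[tool(st,onz('wrist',x,y,.044,st))[1] for x in(b.min(),b.max())]
        if w[1]-w[0]>110:t.append(w)
    t=np.array(t);print('flange',fy,'tray y',np.median(t,0),np.median(t,0).mean(),'diff flange-tray y',fy[1]-np.median(t,0).mean())
if __name__=='__main__':
    for k in('w3','w4'):
        lean(np.load(k+'.npy',allow_pickle=True).item(),cv2.imread(f'pics/{k}.png')[:,:,::-1]) if len(sys.argv)>2 else 0
    st,im=snap('wrist',sys.argv[1]);lean(st,im);print(st['tcp_pos'],st['wrist_force'],st['clock'])
E
python3 lean.py w5 all
```

```text
flange [ 55.6181  18.4822 140.9239] tray y [-40.1464  83.7308] 21.792197235075896 diff flange-tray y -3.3100319141133205
flange [  0.9443  -1.0789 135.1036] tray y [-60.2579  64.3333] 2.0376771755312575 diff flange-tray y -3.1166022500263626
flange [ -0.9657  -3.8126 119.4358] tray y [-64.9987  59.4732] -2.7627533797111283 diff flange-tray y -1.04983907171215
[0.4769 0.2218 0.2819] [-4.4701 -3.0545 -1.2649] 8.2667
```

Emit:
servo_tool:
  increments:
    - {"grip": 1,"x": 0,"y": 0.6,"z": 0,"roll": 0}
    - {"grip": 1,"x": 0,"y": 0.6,"z": 0,"roll": 0}
    - {"grip": 1,"x": 0,"y": 0,"z": 0,"roll": 0}

```text
clock: 8.57
tcp_pos: [0.4779, 0.2224, 0.2818]
orientation: [-0.001, 0.5, 0.866, -0.001]
wrist_force: [-4.1, -2.8, -1.1]
finger_gap: 0.023
grip_force: 88.4
```

```bash
python3 lean.py w6
```

```text
flange [ -0.9465  -3.907  119.3394] tray y [-66.2286  58.4279] -3.9003681993765333 diff flange-tray y -0.006675633402345227
[0.4779 0.2224 0.2818] [-4.0849 -2.7587 -1.1371] 8.5667
```

Emit:
servo_tool:
  increments:
    - {"grip": 1,"x": 0,"y": -1.5,"z": 0,"roll": 0}
    - {"grip": 1,"x": 0,"y": -1.2,"z": 0,"roll": 0}
    - {"grip": 1,"x": 0,"y": 0,"z": 2,"roll": 0}
    - {"grip": 1,"x": 0,"y": 0,"z": 2,"roll": 0}
    - {"grip": 1,"x": 0,"y": 0,"z": 0,"roll": 0}

```text
clock: 9.03
tcp_pos: [0.4769, 0.2217, 0.2783]
orientation: [0.0, 0.5, 0.866, 0.001]
wrist_force: [-1.2, -1.4, -0.7]
finger_gap: 0.023
grip_force: 88.9
```

Emit:
servo_tool:
  increments:
    - {"grip": 1,"x": 0,"y": 0,"z": 4,"roll": 0}
    - {"grip": 1,"x": 0,"y": 0,"z": 4,"roll": 0}
    - {"grip": 1,"x": 0,"y": 0,"z": 4,"roll": 0}
    - {"grip": 1,"x": 0,"y": 0,"z": 0,"roll": 0}

```text
clock: 9.37
tcp_pos: [0.4762, 0.2216, 0.2652]
orientation: [-0.0, 0.5, 0.866, -0.0]
wrist_force: [-0.0, -1.3, -1.6]
finger_gap: 0.0232
grip_force: 88.9
```

Emit:
servo_tool:
  increments:
    - {"grip": 1,"x": 0,"y": 0,"z": 4,"roll": 0}
    - {"grip": 1,"x": 0,"y": 0,"z": 4,"roll": 0}
    - {"grip": 1,"x": 0,"y": 0,"z": 4,"roll": 0}
    - {"grip": 1,"x": 0,"y": 0,"z": 0,"roll": 0}

```text
clock: 9.7
tcp_pos: [0.476, 0.2216, 0.2532]
orientation: [-0.001, 0.5, 0.866, -0.0]
wrist_force: [-0.0, -1.3, -1.5]
finger_gap: 0.0228
grip_force: 88.9
```

Emit:
servo_tool:
  increments:
    - {"grip": 1,"x": -0.4,"y": -0.3,"z": 4,"roll": 0}
    - {"grip": 1,"x": 0,"y": 0,"z": 4,"roll": 0}
    - {"grip": 1,"x": 0,"y": 0,"z": 4,"roll": 0}
    - {"grip": 1,"x": 0,"y": 0,"z": 0,"roll": 0}

```text
clock: 10.03
tcp_pos: [0.4759, 0.2211, 0.2413]
orientation: [-0.001, 0.5, 0.866, -0.0]
wrist_force: [0.1, -0.4, -1.7]
finger_gap: 0.0229
grip_force: 88.9
```

Emit:
servo_tool:
  increments:
    - {"grip": 1,"x": 0,"y": 0,"z": 4,"roll": 0}
    - {"grip": 1,"x": 0,"y": 0,"z": 4,"roll": 0}
    - {"grip": 1,"x": 0,"y": 0,"z": 4,"roll": 0}
    - {"grip": 1,"x": 0,"y": 0,"z": 0,"roll": 0}

```text
clock: 10.37
tcp_pos: [0.4758, 0.221, 0.2293]
orientation: [-0.001, 0.5, 0.866, -0.0]
wrist_force: [-0.5, 0.4, -1.3]
finger_gap: 0.0231
grip_force: 88.9
```

Emit:
servo_tool:
  increments:
    - {"grip": 1,"x": 0,"y": 0,"z": 4,"roll": 0}
    - {"grip": 1,"x": 0,"y": 0,"z": 4,"roll": 0}
    - {"grip": 1,"x": 0,"y": 0,"z": 1.5,"roll": 0}
    - {"grip": 1,"x": 0,"y": 0,"z": 0,"roll": 0}

```text
clock: 10.7
tcp_pos: [0.476, 0.221, 0.2202]
orientation: [-0.0, 0.5, 0.866, -0.0]
wrist_force: [0.7, -0.4, -0.7]
finger_gap: 0.0232
grip_force: 88.9
```

Emit:
servo_tool:
  increments:
    - {"grip": 1,"x": 0,"y": 0,"z": 1,"roll": 0}
    - {"grip": 1,"x": 0,"y": 0,"z": 1,"roll": 0}
    - {"grip": 1,"x": 0,"y": 0,"z": 1,"roll": 0}
    - {"grip": 1,"x": 0,"y": 0,"z": 1,"roll": 0}

```text
clock: 11.03
tcp_pos: [0.4763, 0.2211, 0.2168]
orientation: [0.0, 0.5, 0.866, 0.0]
wrist_force: [0.6, 0.5, -1.0]
finger_gap: 0.023
grip_force: 88.9
```

Emit:
servo_tool:
  increments:
    - {"grip": 1,"x": 0,"y": 0,"z": 1,"roll": 0}
    - {"grip": 1,"x": 0,"y": 0,"z": 1,"roll": 0}
    - {"grip": 1,"x": 0,"y": 0,"z": 1,"roll": 0}

```text
clock: 11.28
tcp_pos: [0.4763, 0.2211, 0.2138]
orientation: [0.0, 0.5, 0.866, 0.0]
wrist_force: [0.1, -0.5, -0.3]
finger_gap: 0.0228
grip_force: 88.9
```

Emit:
servo_tool:
  increments:
    - {"grip": 1,"x": 0,"y": 0,"z": 1,"roll": 0}
    - {"grip": 1,"x": 0,"y": 0,"z": 1,"roll": 0}
    - {"grip": 1,"x": 0,"y": 0,"z": 0,"roll": 0}

```text
clock: 11.53
tcp_pos: [0.4764, 0.2211, 0.2118]
orientation: [0.0, 0.5, 0.866, 0.0]
wrist_force: [-0.3, -0.3, 1.0]
finger_gap: 0.023
grip_force: 89.1
```

Emit:
servo_tool:
  increments:
    - {"grip": 1,"x": 0,"y": 0,"z": 1,"roll": 0}
    - {"grip": 1,"x": 0,"y": 0,"z": 1,"roll": 0}
    - {"grip": 1,"x": 0,"y": 0,"z": 1,"roll": 0}

```text
clock: 11.78
tcp_pos: [0.4764, 0.2211, 0.2091]
orientation: [0.0, 0.5, 0.866, 0.0]
wrist_force: [-1.0, 0.5, 3.4]
finger_gap: 0.0227
grip_force: 89.1
```

Emit:
servo_tool:
  increments:
    - {"grip": 1,"x": 0,"y": 0,"z": 1,"roll": 0}
    - {"grip": 1,"x": 0,"y": 0,"z": 1,"roll": 0}
    - {"grip": 1,"x": 0,"y": 0,"z": 1,"roll": 0}

```text
clock: 12.03
tcp_pos: [0.4765, 0.2211, 0.2062]
orientation: [0.0, 0.5, 0.866, 0.0]
wrist_force: [-0.8, -1.2, 5.9]
finger_gap: 0.0232
grip_force: 89.3
```

Emit:
servo_tool:
  increments:
    - {"grip": 1,"x": 0,"y": 0,"z": 1,"roll": 0}
    - {"grip": 1,"x": 0,"y": 0,"z": 1,"roll": 0}
    - {"grip": 1,"x": 0,"y": 0,"z": 1,"roll": 0}
    - {"grip": 1,"x": 0,"y": 0,"z": 1,"roll": 0}

```text
clock: 12.37
tcp_pos: [0.4766, 0.221, 0.2026]
orientation: [0.001, 0.5, 0.866, 0.0]
wrist_force: [-1.4, -1.2, 9.6]
finger_gap: 0.023
grip_force: 90.0
```

Emit:
servo_tool:
  increments:
    - {"grip": 1,"x": 0,"y": 0,"z": 1,"roll": 0}
    - {"grip": 1,"x": 0,"y": 0,"z": 1,"roll": 0}
    - {"grip": 1,"x": 0,"y": 0,"z": 1,"roll": 0}
    - {"grip": 1,"x": 0,"y": 0,"z": 1,"roll": 0}

```text
clock: 12.7
tcp_pos: [0.4767, 0.221, 0.1991]
orientation: [0.001, 0.5, 0.866, 0.001]
wrist_force: [-1.9, -1.0, 12.4]
finger_gap: 0.0227
grip_force: 90.4
```

Emit:
servo_tool:
  increments:
    - {"grip": 1,"x": 0,"y": 0,"z": 1,"roll": 0}
    - {"grip": 1,"x": 0,"y": 0,"z": 1,"roll": 0}
    - {"grip": 1,"x": 0,"y": 0,"z": 1,"roll": 0}
    - {"grip": 1,"x": 0,"y": 0,"z": 1,"roll": 0}

```text
clock: 13.03
tcp_pos: [0.4767, 0.221, 0.1956]
orientation: [0.001, 0.5, 0.866, 0.001]
wrist_force: [-3.1, -2.0, 14.1]
finger_gap: 0.0231
grip_force: 90.7
```

Emit:
servo_tool:
  increments:
    - {"grip": 1,"x": 0,"y": -0.6,"z": 1,"roll": 0}
    - {"grip": 1,"x": 0,"y": 0,"z": 1,"roll": 0}
    - {"grip": 1,"x": 0,"y": 0,"z": 1,"roll": 0}
    - {"grip": 1,"x": 0,"y": 0,"z": 1,"roll": 0}

```text
clock: 13.37
tcp_pos: [0.4765, 0.2209, 0.1918]
orientation: [0.001, 0.5, 0.866, 0.001]
wrist_force: [-1.9, -2.5, 12.9]
finger_gap: 0.0232
grip_force: 90.7
```

Emit:
servo_tool:
  increments:
    - {"grip": 1,"x": 0,"y": 0,"z": 1,"roll": 0}
    - {"grip": 1,"x": 0,"y": 0,"z": 1,"roll": 0}
    - {"grip": 1,"x": 0,"y": 0,"z": 1,"roll": 0}
    - {"grip": 1,"x": 0,"y": 0,"z": 1,"roll": 0}

```text
clock: 13.7
tcp_pos: [0.4757, 0.2204, 0.1852]
orientation: [0.0, 0.5, 0.866, -0.0]
wrist_force: [1.1, -1.2, -0.0]
finger_gap: 0.023
grip_force: 89.0
```

Emit:
servo_tool:
  increments:
    - {"grip": 1,"x": 0,"y": 0,"z": 1,"roll": 0}
    - {"grip": 1,"x": 0,"y": 0,"z": 1,"roll": 0}
    - {"grip": 1,"x": 0,"y": 0,"z": 1,"roll": 0}
    - {"grip": 1,"x": 0,"y": 0,"z": 0,"roll": 0}

```text
clock: 14.03
tcp_pos: [0.4757, 0.2205, 0.1823]
orientation: [-0.0, 0.5, 0.866, -0.0]
wrist_force: [0.4, -2.1, -1.0]
finger_gap: 0.0227
grip_force: 88.9
```

```bash
python3 - <<'E'
from fl import *
from lean import lean
st,im=snap('wrist','w7')
try: lean(st,im)
except Exception as x: print(x)
_,s=snap('scene','s7')
cv2.imwrite('pics/c7.png',np.hstack([cv2.resize(s[160:260,255:355,::-1],None,fx=4,fy=4,interpolation=2),cv2.resize(im[120:260,250:390,::-1],(400,400),interpolation=2)]))
E
```

```text
flange [ 1.3013 -1.4533 19.7908] tray y [-63.7838  60.7274] -1.5281893696882705 diff flange-tray y 0.07485425490423347
```

View pics/c7.png

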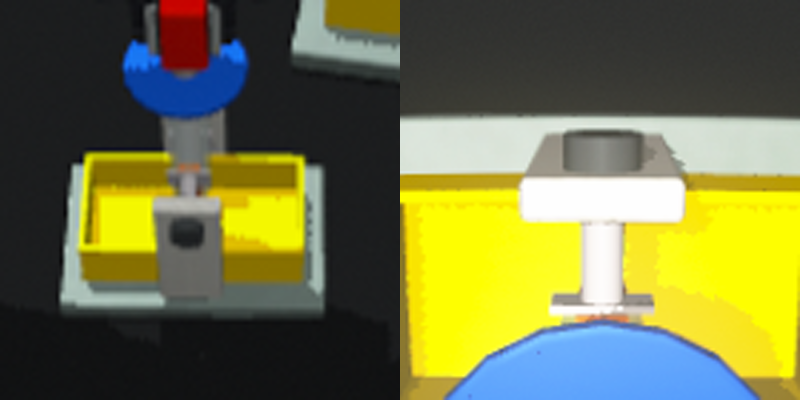

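The column is upright (flange-to-tray offset 0.07 mm), and the force fell away at 18–20 mm below the pivot, so the ball should be out. It isn't visible here because it is hidden behind the cheek and column. I'm withdrawing the rod.

Emit:
servo_tool:
  increments:
    - {"grip": 1,"x": -0.3,"y": 0,"z": -4,"roll": 0}
    - {"grip": 1,"x": 0,"y": 0,"z": -8,"roll": 0}
    - {"grip": 1,"x": 0,"y": 0,"z": -10,"roll": 0}
    - {"grip": 1,"x": 0,"y": 0,"z": -10,"roll": 0}
    - {"grip": 1,"x": 0,"y": 0,"z": -10,"roll": 0}

```text
clock: 14.55
tcp_pos: [0.4759, 0.221, 0.2265]
orientation: [-0.0, 0.5, 0.866, 0.001]
wrist_force: [0.2, 0.6, -1.1]
finger_gap: 0.0231
grip_force: 88.8
```

Emit:
servo_tool:
  increments:
    - {"grip": 1,"x": 0,"y": 0,"z": -12,"roll": 0}
    - {"grip": 1,"x": 0,"y": 0,"z": -12,"roll": 0}
    - {"grip": 1,"x": 0,"y": 0,"z": -12,"roll": 0}
    - {"grip": 1,"x": 0,"y": 0,"z": -12,"roll": 0}
    - {"grip": 1,"x": 0,"y": 0,"z": -12,"roll": 0}

```text
clock: 14.97
tcp_pos: [0.4758, 0.2209, 0.2868]
orientation: [0.0, 0.5, 0.866, 0.001]
wrist_force: [-0.4, -0.8, -1.3]
finger_gap: 0.0227
grip_force: 88.8
```

Emit:
servo_tool:
  increments:
    - {"grip": 1,"x": 0,"y": 0,"z": -12,"roll": 0}
    - {"grip": 1,"x": 0,"y": 0,"z": -12,"roll": 0}
    - {"grip": 1,"x": 0,"y": 0,"z": -8,"roll": 0}
    - {"grip": 1,"x": 0,"y": 0,"z": 0,"roll": 0}
    - {"grip": 1,"x": 0,"y": 0,"z": 0,"roll": 0}

```text
clock: 15.38
tcp_pos: [0.4761, 0.2208, 0.3176]
orientation: [0.0, 0.5, 0.866, 0.001]
wrist_force: [0.0, -0.4, -0.5]
finger_gap: 0.0226
grip_force: 88.9
```

```bash
python3 - <<'E'
from w import *
np.set_printoptions(precision=4,suppress=True)
st=env.get_state();print(st['tcp_pos'],st['wrist_force'],st['clock'],tool(st,[.4849,-.1976,.26]))
E
```

```text
[0.4761 0.2208 0.3176] [ 0.0294 -0.4416 -0.466 ] 15.3833 [-366.5934 -201.8489   57.2101]
```

Emit:
servo_tool:
  increments:
    - {"grip": 1,"x": -30.5,"y": -16.8,"z": 0,"roll": 0}
    - {"grip": 1,"x": -30.5,"y": -16.8,"z": 0,"roll": 0}
    - {"grip": 1,"x": -30.5,"y": -16.8,"z": 0,"roll": 0}
    - {"grip": 1,"x": -30.5,"y": -16.8,"z": 0,"roll": 0}
    - {"grip": 1,"x": -30.5,"y": -16.8,"z": 0,"roll": 0}

```text
clock: 15.8
tcp_pos: [0.4787, 0.0452, 0.316]
orientation: [-0.001, 0.5, 0.866, -0.0]
wrist_force: [0.6, 0.2, -2.0]
finger_gap: 0.0227
grip_force: 88.8
```

Emit:
servo_tool:
  increments:
    - {"grip": 1,"x": -30.5,"y": -16.8,"z": 0,"roll": 0}
    - {"grip": 1,"x": -30.5,"y": -16.8,"z": 0,"roll": 0}
    - {"grip": 1,"x": -30.5,"y": -16.8,"z": 0,"roll": 0}
    - {"grip": 1,"x": -30.5,"y": -16.8,"z": 0,"roll": 0}
    - {"grip": 1,"x": -30.5,"y": -16.8,"z": 0,"roll": 0}

```text
clock: 16.22
tcp_pos: [0.4823, -0.1291, 0.316]
orientation: [-0.001, 0.5, 0.866, 0.0]
wrist_force: [0.6, 0.2, -1.5]
finger_gap: 0.0225
grip_force: 88.8
```

Emit:
servo_tool:
  increments:
    - {"grip": 1,"x": -30.5,"y": -16.8,"z": 0,"roll": 0}
    - {"grip": 1,"x": -30.5,"y": -16.8,"z": 20,"roll": 0}
    - {"grip": 1,"x": 0,"y": 0,"z": 30,"roll": 0}
    - {"grip": 1,"x": 0,"y": 0,"z": 20,"roll": 0}
    - {"grip": 1,"x": 0,"y": 0,"z": 0,"roll": 0}

```text
clock: 16.63
tcp_pos: [0.4815, -0.1965, 0.2413]
orientation: [-0.005, 0.501, 0.866, 0.0]
wrist_force: [-0.3, 0.3, -1.4]
finger_gap: 0.023
grip_force: 88.9
```

```bash
python3 - <<'E'
from w import *
np.set_printoptions(precision=4,suppress=True)
st=env.get_state();print(st['tcp_pos'],st['orientation'],st['wrist_force'],st['clock'],tool(st,[.4849,-.1976,.26]))
E
```

```text
[ 0.4815 -0.1965  0.2413] [-0.0049  0.5006  0.8656  0.0003] [-0.2819  0.3026 -1.37  ] 16.6333 [ -2.422    2.3033 -18.7101]
```

Emit:
servo_tool:
  increments:
    - {"grip": 1,"x": 0,"y": 0,"z": 15,"roll": 0}
    - {"grip": 1,"x": 0,"y": 0,"z": 15,"roll": 0}
    - {"grip": 1,"x": 0,"y": 0,"z": 0,"roll": 0}
    - {"grip": 1,"x": 0,"y": 0,"z": 0,"roll": 0}
    - {"grip": 1,"x": 0,"y": 0,"z": 0,"roll": 0}

```text
clock: 17.05
tcp_pos: [0.4849, -0.1972, 0.2181]
orientation: [0.001, 0.5, 0.866, 0.0]
wrist_force: [0.0, -0.5, -1.1]
finger_gap: 0.0232
grip_force: 88.9
```

```bash
python3 - <<'E'
from w import *
np.set_printoptions(precision=4,suppress=True)
st,im=snap('wrist','w8');print(st['tcp_pos'],st['orientation'],st['wrist_force'],st['clock'],tool(st,[.4849,-.1976,.26]))
_,t=snap('top','t8')
cv2.imwrite('pics/c8.png',np.hstack([cv2.resize(im[160:280,260:380,::-1],(400,400),interpolation=2),cv2.resize(t[258:358,232:332,::-1],(400,400),interpolation=2)]))
E
```

```text
[ 0.4849 -0.1972  0.2181] [0.0006 0.4996 0.8663 0.0001] [ 0.0317 -0.4591 -1.0967] 17.05 [ -0.4034  -0.1856 -41.9356]
```

View pics/c8.png

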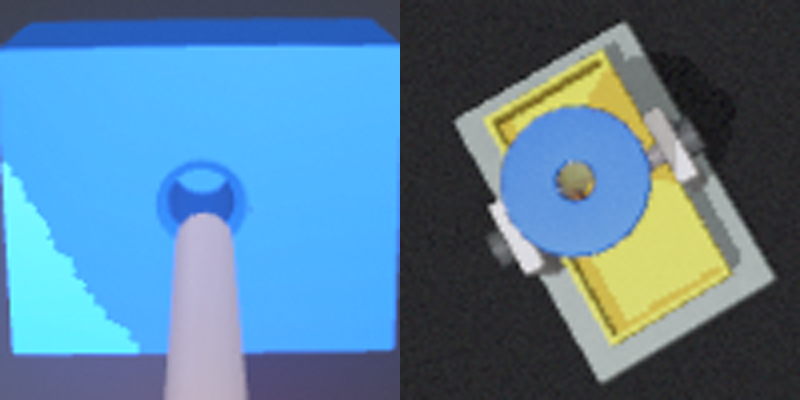

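The tip lines up with the hole, and the bore now looks empty (the tray shows through it). I'm lowering the rod into the holder.

Emit:
servo_tool:
  increments:
    - {"grip": 1,"x": -0.3,"y": 0,"z": 10,"roll": 0}
    - {"grip": 1,"x": 0,"y": 0,"z": 10,"roll": 0}
    - {"grip": 1,"x": 0,"y": 0,"z": 8,"roll": 0}
    - {"grip": 1,"x": 0,"y": 0,"z": 4,"roll": 0}
    - {"grip": 1,"x": 0,"y": 0,"z": 3,"roll": 0}

```text
clock: 17.57
tcp_pos: [0.4839, -0.1972, 0.1804]
orientation: [-0.001, 0.5, 0.866, 0.0]
wrist_force: [-0.2, 0.6, -1.0]
finger_gap: 0.023
grip_force: 88.9
```

Emit:
servo_tool:
  increments:
    - {"grip": 1,"x": 0,"y": 0,"z": 3,"roll": 0}
    - {"grip": 1,"x": 0,"y": 0,"z": 3,"roll": 0}
    - {"grip": 1,"x": 0,"y": 0,"z": 0,"roll": 0}

```text
clock: 17.82
tcp_pos: [0.4844, -0.1974, 0.1752]
orientation: [-0.0, 0.5, 0.866, 0.0]
wrist_force: [0.5, -0.4, -1.3]
finger_gap: 0.0229
grip_force: 88.9
```

Tip about 10 mm in without resistance; continuing.

Emit:
servo_tool:
  increments:
    - {"grip": 1,"x": 0,"y": 0,"z": 6,"roll": 0}
    - {"grip": 1,"x": 0,"y": 0,"z": 6,"roll": 0}
    - {"grip": 1,"x": 0,"y": 0,"z": 6,"roll": 0}
    - {"grip": 1,"x": 0,"y": 0,"z": 6,"roll": 0}
    - {"grip": 1,"x": 0,"y": 0,"z": 0,"roll": 0}

```text
clock: 18.23
tcp_pos: [0.4837, -0.197, 0.1501]
orientation: [-0.001, 0.5, 0.866, 0.0]
wrist_force: [0.4, -0.6, -1.6]
finger_gap: 0.0227
grip_force: 88.9
```

Emit:
servo_tool:
  increments:
    - {"grip": 1,"x": 0,"y": 0,"z": 4,"roll": 0}
    - {"grip": 1,"x": 0,"y": 0,"z": 3,"roll": 0}
    - {"grip": 1,"x": 0,"y": 0,"z": 2,"roll": 0}
    - {"grip": 1,"x": 0,"y": 0,"z": 1,"roll": 0}
    - {"grip": 1,"x": 0,"y": 0,"z": 0,"roll": 0}

```text
clock: 18.65
tcp_pos: [0.4845, -0.1975, 0.1416]
orientation: [-0.0, 0.5, 0.866, 0.0]
wrist_force: [-0.2, 0.4, -1.7]
finger_gap: 0.0225
grip_force: 88.9
```

Emit:
servo_tool:
  increments:
    - {"grip": 1,"x": 0,"y": 0,"z": 1,"roll": 0}
    - {"grip": 1,"x": 0,"y": 0,"z": 0.5,"roll": 0}
    - {"grip": 1,"x": 0,"y": 0,"z": 0,"roll": 0}

```text
clock: 18.9
tcp_pos: [0.4846, -0.1976, 0.1403]
orientation: [0.0, 0.5, 0.866, 0.0]
wrist_force: [-0.4, -1.4, -1.8]
finger_gap: 0.0227
grip_force: 88.9
```

Emit:
servo_tool:
  increments:
    - {"grip": 0.6,"x": 0,"y": 0,"z": 0,"roll": 0}
    - {"grip": 0.4,"x": 0,"y": 0,"z": 0,"roll": 0}
    - {"grip": 0,"x": 0,"y": 0,"z": 0,"roll": 0}
    - {"grip": 0,"x": 0,"y": 0,"z": 0,"roll": 0}
    - {"grip": 0,"x": 0,"y": 0,"z": 0,"roll": 0}

```text
clock: 19.32
tcp_pos: [0.4847, -0.1976, 0.1404]
orientation: [0.0, 0.5, 0.866, 0.0]
wrist_force: [-0.0, -0.1, 0.2]
finger_gap: 0.0804
grip_force: 0.0
```

Emit:
servo_tool:
  increments:
    - {"grip": 0,"x": 0,"y": 0,"z": 0,"roll": 0}
    - {"grip": 0,"x": 0,"y": 0,"z": -5,"roll": 0}
    - {"grip": 0,"x": 0,"y": 0,"z": -10,"roll": 0}
    - {"grip": 0,"x": 0,"y": 0,"z": -25,"roll": 0}
    - {"grip": 0,"x": 0,"y": 0,"z": -30,"roll": 0}

```text
clock: 19.73
tcp_pos: [0.4835, -0.1969, 0.2102]
orientation: [-0.002, 0.5, 0.866, 0.0]
wrist_force: [0.5, -0.4, -0.2]
finger_gap: 0.0854
grip_force: 0.0
```

Emit:
servo_tool:
  increments:
    - {"grip": 0,"x": 0,"y": 0,"z": -35,"roll": 0}
    - {"grip": 0,"x": 35,"y": 0,"z": -25,"roll": 0}
    - {"grip": 0,"x": 0,"y": 0,"z": 0,"roll": 0}
    - {"grip": 0,"x": 0,"y": 0,"z": 0,"roll": 0}
    - {"grip": 0,"x": 0,"y": 0,"z": 0,"roll": 0}

```text
clock: 20.15
tcp_pos: [0.4678, -0.1683, 0.27]
orientation: [0.001, 0.5, 0.866, -0.0]
wrist_force: [0.7, 0.5, -0.8]
finger_gap: 0.0855
grip_force: 0.0
```

```bash
python3 - <<'E'
from w import *
np.set_printoptions(precision=4,suppress=True)
st,im=snap('wrist','w9');print(st['tcp_pos'],st['wrist_force'],st['clock'])
_,s=snap('scene','s9');_,t=snap('top','t9')
cv2.imwrite('pics/c9.png',np.hstack([cv2.resize(im[120:360,180:460,::-1],(400,400)),cv2.resize(s[160:260,255:355,::-1],(400,400),interpolation=2)]))
E
```

```text
[ 0.4678 -0.1683  0.27  ] [ 0.65    0.4555 -0.819 ] 20.15
```

View pics/c9.png

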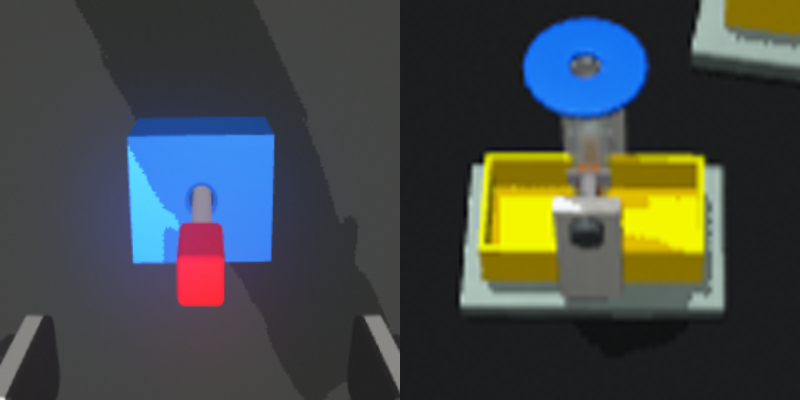

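The left view shows the rod upright in the holder and released. In the right view the column is upright; the ball is hidden under it. The drop in force and the emptied bore both indicate it is out. Handing in.

```bash
python3 -c "
from workcell import env
print(env.hand_in())"
```

```text
the job is handed in; nothing more can be done
None
```

I handed the job in at about 20 s. The rod is back in its holder, released, and the column stands upright. The ball should be in the tray, but I never saw it there: I inferred it from the press force dropping to zero at the expected depth and the bore looking empty.

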